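Park the vial rack in its bay of the loading rail

ROBOT

A 6-joint arm with a two-finger parallel gripper is mounted at the origin on the work surface. World frame = base frame: x ahead of the robot, y to its left, z up, the work surface at z = 0. Lengths are in m, angles in rad, forces in N, time in s.
With the tool pointing down it reaches from about 0.35 to 0.975 m from the base axis. Payload 17.4 kg.
Tool frame: the origin (TCP) lies at the centre of the arm's flange, where the gripper is bolted on; the fingertips stand 173 mm ahead of it and the grasp point (between the pads) lies 155 mm ahead of it; y points along the fingers, x is the direction in which the jaws open and shut, and the axes are right-handed (so a half turn about y gives the same grasp; the last joint's range is limited). The gripper opens to 85 mm and grips with 20 to 120 N. Pads are 22 mm wide; open, the fingers measure 114 mm over their backs; the gripper's body (76 mm by 85 mm) begins 54 mm behind the grasp point. The pads swing forward as they close: fully open they stand 13 mm farther back than shut.
Start: joints at [1.204, 0.116, 1.442, -0, 1.584, -0.038], TCP at [0.218, 0.639, 0.405] pointing down, gripper open.
Joint ranges: [-2.83, 2.83], [-0.83, 2.19], [0.07, 2.5], [-1.14, 4.28], [0.01, 3], [-2.97, 2.97]. Speed limits (rad/s): [1.89, 1.89, 2.22, 3.14, 3.14, 3.14].

INTERFACE

Orientations are given as a unit quaternion [x, y, z, w].
In Python, from rig import monitor, imaging, manip gives the robot as it stands. The module is installed in compiled form; this text tells all that it offers.
- The arm moves only by the tool servo_tool, never from a script. Its argument "increments" is a list of rows, each a list of 5 numbers: the shift along the tool's x, y, z in mm, then the turn about the tool's y in degrees, then the gripper's target within -1 to 1 (fully open at 1, half-way at 0, shut at -1). A call has 1 to 8 rows; each row is the pose to reach, as a shift and turn from the pose commanded when the call began, along the tool's axes at that moment; what a row does not reach only later rows make up. A row lasts 1/12 s, in which the tool goes at most 41.7 mm and 7.16 degrees, less where a joint would pass 70% of its speed; a pose out of reach is approached as far as the arm can. A call with a gripper value outside its range is refused whole. The fingers move at their own pace and stop on an object; the grip force is fixed at half the most. Time passes only in rows, so rows that repeat a pose let the fingers close. It gives the time, the measured TCP pose, the force and the opening at its end, in the units of the state.
- monitor.get_state(): the state, without advancing time (a new reading comes with each control period).
- imaging.capture(name): name is "scene" or "top" or "wrist"; returns the picture (400x640x3 uint8, blue, green, red); there is no depth.
- imaging.get_calibration(name): a dict with "mtx" (3x3 intrinsics, pixels), "T" (4x4, takes a point from camera to world coordinates). Camera axes: x right, y up, looking along -z (the intrinsics and any distortion apply to the point x, -y, -z); pixel columns grow to the right and rows downward; lengths in m; the calibration is good to about 2 mm. A picture is of the moment at which its call begins: read the wrist's pose just before it. get_calibration takes no time and is no camera call; for the wrist camera it gives the pose at the moment of the call.
- manip.close_job(): hands the job in, once; it reports no verdict.
Trained networks look in the newest picture that a camera, given by its name, has taken for a name from the list of things; names that differ only in an ending like _2 or _b are one class to them, and where a whole thing is asked for, a point or a joint stands for the part that bears it (a point fixed in the world has none). Each returns a list of dicts, best first, with "confidence" (0 to 1); they miss things now and then, are a little off and sometimes report something else, mostly with a low value. They report only what shows in the picture. A call takes as long as a camera call.
- imaging.boxes_of(camera, thing): "uv" ([column, row] in pixels, amid what is visible of it).
The state is a dict: "time_s": time; "joints": joint angles; "qvel": joint speeds; "joint_torque": joint torques, N m; "tcp_pos": TCP position; "orientation": TCP orientation; "ft_force": force on the tool from outside, world axes, zero at the start; "torque": the same for the moment, N m; "opening": finger opening in m.
Only numpy, scipy, OpenCV 4.12 (cv2) and the standard library are available. Lean on these libraries where they do the work, as an engineer would, in place of code of your own. Each camera call takes 0.05 s, during which the arm holds its last target.

TASK

Push the blue vial rack along the steel bench with the fingertips, without lifting or tipping it, into the green-marked end of the loading rail, so that it covers the green mark and sits flush against both the long back bar and the end stop there. Leave the small vial in the grey bay and everything else on the bench where it stands, and finish with the hand clear of the rack.

Things in the scene. Friction and masses are not known exactly. Their poses are not given: they have to be found in the camera images.
- rack: Blue vial rack: a loose closed box 86 mm (its x) by 122 mm (its y), 44 mm tall, with a white band and 24 white caps up to 50 mm above its underside; 0.22 to 0.41 kg, slides on the bench at 1 to 3 N, wider than most grippers open. It starts in front of the rail, turned up to 0.35 rad. Origin: centre of its underside; z up.
- rail: Fixed aluminium loading rail, bars 25 mm tall, 16 mm thick: a back bar with an end stop at each end, open towards the robot. Origin: on the bench, middle of the back bar's inner face (plane x = 0). x points away from the robot, square to the bar; y along the bar to the robot's left. Inner faces of the end stops: y = +240 and -240 mm; the stops reach from x = 0 to x = -100 mm.
- green_mark: Green rectangle flat on the bench (nothing to bump), 86 by 122 mm like the rack, in one of the rail's two end bays; which end varies. Origin: its centre, 43 mm from the back bar and 61 mm from the end stop; axes as the rail's. A rack exactly over it is flush with both.
- grey_mark: The grey rectangle of the same size in the rail's other end bay (not the goal). Origin: its centre.
- vial: Bystander, loose: small closed amber glass vial with a white cap, 26 mm across, 45 mm tall, standing in the grey bay. Origin: centre of its underside.
- amber_bottle: Bystander, loose: closed amber bottle, 68 mm across, 150 mm tall, behind the rail. Origin: centre of its underside.
- white_jar: Bystander, loose: white jar with a blue lid, 60 mm across, 70 mm tall, behind the rail. Origin: centre of its underside.
- beaker: Bystander, loose: empty glass beaker, 68 mm across, 90 mm tall, behind the rail. Origin: centre of its underside.
- funnel: Bystander, loose: white plastic funnel standing mouth down, 70 mm across, 85 mm tall, on the robot's right. Origin: centre of its underside.
- tape_roll: Bystander, loose: red roll of tape lying flat, 70 mm across, 22 mm thick, on the robot's left. Origin: centre of its underside.

How it is judged:
By the outcome, as a careful person would: the job done as asked, in the order asked, and still so for the second after the job is handed in, with the robot touching nothing.
It also fails if it takes over 64 s, if anything falls off the work surface, if the arm or the gripper's body presses on something with over 40 N, if the wrist force passes 120 N, or if a joint passes its speed limit or range.

## Working session

There is one attempt and no reset: what is moved stays moved. The work goes in short steps, Python scripts to look and compute and a tool call to move; the robot and the scene stay as the last step left them, time stands still between calls to the robot, and variables do not carry over. Pictures are saved under pics/ and viewed, and the job is handed in when it is done.

Besides the shell and the picture viewer there is one more tool, called after "Request:" as name(argument=value, ...), one argument or row to a line, values as JSON. servo_tool: Moves the arm, as the interface text tells. Its arguments: {"type":"object","properties":{"increments":{"type":"array"}},"required":["increments"]}

```bash
mkdir -p pics; python3 - <<'E'
from rig import monitor, imaging, manip
import cv2
s=monitor.get_state(); print(s)
for n in ["scene","top","wrist"]:
    im=imaging.capture(n); cv2.imwrite(f"pics/{n}0.png",im)
    c=imaging.get_calibration(n); print(n,c["mtx"],c["T"],[k for k in c])
E
```

```text
{'time_s': 0.0, 'joints': array([ 1.20419999e+00,  1.16538285e-01,  1.44230388e+00, -3.55318530e-05,
        1.58398552e+00, -3.77970194e-02]), 'qvel': array([-1.72040168e-03,  1.09466699e-03, -2.12823422e-04, -3.39677421e-06,
        5.59059538e-04,  5.07274122e-04]), 'joint_torque': array([-7.09605974e-04, -7.31994009e+01, -6.32471967e+01, -1.22013607e-04,
        6.45097025e-03,  6.70206623e-05]), 'tcp_pos': array([0.21797916, 0.6388542 , 0.40390279]), 'orientation': array([ 0.57533938,  0.41107057, -0.41178569, -0.57483748]), 'ft_force': array([ 0.75036949, -0.21818551, -0.3330941 ]), 'torque': array([-0.00702736, -0.01603643,  0.03658878]), 'opening': 0.08546351994538791}
scene [[384.09999886   0.         316.77411576]
 [  0.         384.09999886 202.74259001]
 [  0.           0.           1.        ]] [[ 0.7093592  -0.39351171  0.5847718   1.23788324]
 [ 0.70454842  0.37171025 -0.60451883 -0.68507782]
 [ 0.02051956  0.84082104  0.54092414  0.63295793]
 [ 0.          0.          0.          1.        ]] ['mtx', 'T']
top [[415.7687273    0.         313.8789044 ]
 [  0.         415.7687273  195.77964902]
 [  0.           0.           1.        ]] [[ 0.09832622  0.96853367 -0.22863615  0.38409266]
 [-0.99515101  0.09628098 -0.02011085 -0.01936027]
 [ 0.00253528  0.22950492  0.9733042   1.03171558]
 [ 0.          0.          0.          1.        ]] ['mtx', 'T']
wrist [[313.26154119   0.         321.10660093]
 [  0.         313.26154119 204.80965657]
 [  0.           0.           1.        ]] [[ 3.22213617e-01 -9.14640015e-01 -2.44155744e-01  1.56181699e-01]
 [ 9.46666978e-01  3.11276009e-01  8.32398897e-02  6.60704040e-01]
 [-1.34708431e-04 -2.57955206e-01  9.66156868e-01  3.73614398e-01]
 [ 0.00000000e+00  0.00000000e+00  0.00000000e+00  1.00000000e+00]] ['mtx', 'T']
```

View pics/top0.png

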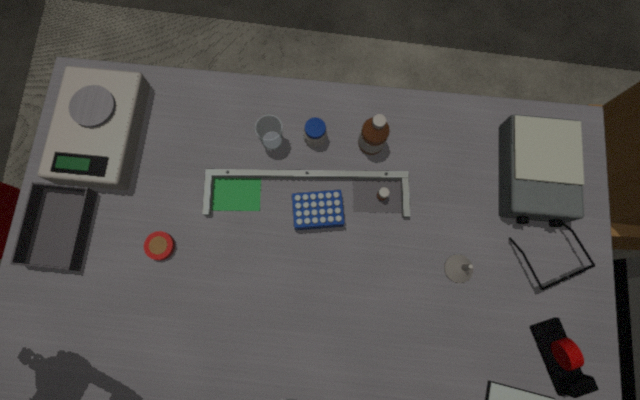

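View pics/scene0.png

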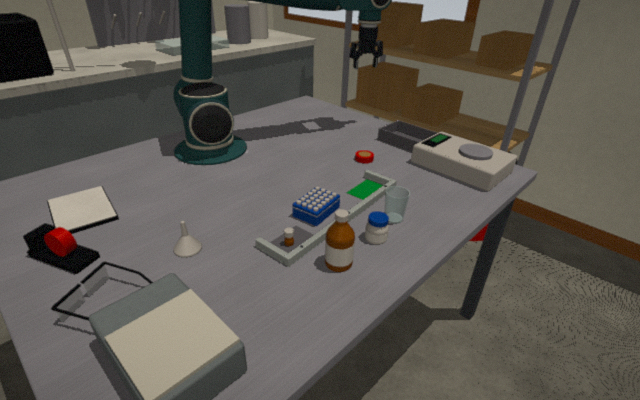

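```bash
python3 - <<'E'
import cv2
im=cv2.imread('pics/top0.png'); 
c=im[60:300,120:520]; cv2.imwrite('pics/top0z.png',cv2.resize(c,(800,480),interpolation=cv2.INTER_CUBIC))
E
```

```text
(no output)
```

View pics/top0z.png

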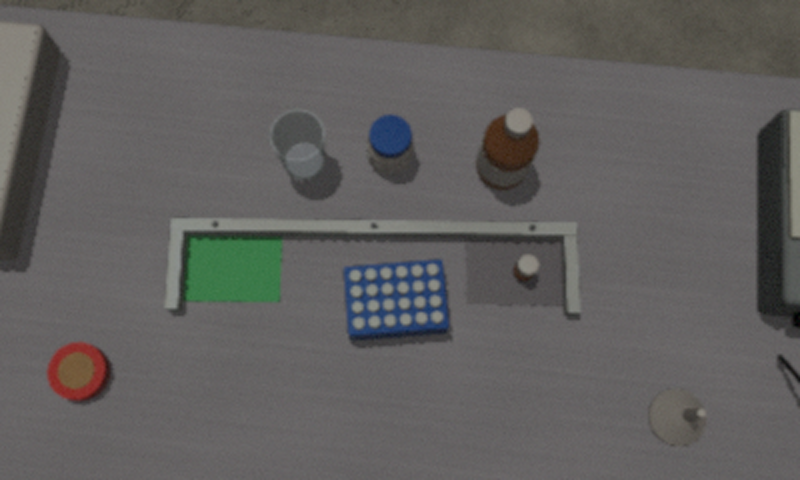

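```bash
cat > h.py <<'E'
import numpy as np, cv2
from scipy.optimize import least_squares
from scipy.spatial.transform import Rotation as R
def proj(c,P):
    P=np.atleast_2d(P).astype(float); T=np.asarray(c["T"]); q=(P-T[:3,3])@T[:3,:3]; q=q*[1,-1,-1]
    p=q@np.asarray(c["mtx"]).T; return p[:,:2]/p[:,2:]
def ray(c,uv,z):
    T=np.asarray(c["T"]); uv=np.atleast_2d(uv).astype(float)
    d=np.c_[uv,np.ones(len(uv))]@np.linalg.inv(c["mtx"]).T*[1,-1,-1]@T[:3,:3].T
    o=T[:3,3]; return o+d*((z-o[2])/d[:,2])[:,None]
def place(pose,P):
    x,y,a=pose; P=np.atleast_2d(P); return np.c_[x+P[:,0]*np.cos(a)-P[:,1]*np.sin(a),y+P[:,0]*np.sin(a)+P[:,1]*np.cos(a),P[:,2]]
def caps(im,roi,thr=140):
    u0,v0,u1,v1=roi; c=im[v0:v1,u0:u1]; g=cv2.resize(c.min(axis=2),None,fx=4,fy=4,interpolation=cv2.INTER_CUBIC)
    _,b=cv2.threshold(g,thr,255,cv2.THRESH_BINARY)
    n,l,st,ce=cv2.connectedComponentsWithStats(b)
    ok=[i for i in range(1,n) if 100<st[i,4]<1200]
    return np.array([[ (ce[i][0]+.5)/4-.5+u0,(ce[i][1]+.5)/4-.5+v0] for i in ok]),[int(st[i,4]) for i in ok]
E
python3 - <<'E'
from h import *
from rig import imaging
im=cv2.imread('pics/top0.png'); c=imaging.get_calibration("top")
print(im[190:230:4,290:345:6].min(axis=2))
for t in (80,95,110):
    k,a=caps(im,(285,185,350,235),t); print(t,len(k),a)
z=lambda l:[[120+u/2,60+v/2] for u,v in l]
# rail top outer corners, z=.025
print(ray(c,z([(173,220),(577,223)]),.025), ray(c,z([(186,238),(281,237),(281,302),(186,302)]),0))
# grey
print(ray(c,z([(467,240),(565,303)]),0))
# zoomed picture crops
cv2.imwrite('pics/z1.png',cv2.resize(im[155:235,195:355],None,fx=5,fy=5,interpolation=cv2.INTER_CUBIC))
cv2.imwrite('pics/z2.png',cv2.resize(im[155:235,280:440],None,fx=5,fy=5,interpolation=cv2.INTER_CUBIC))
E
```

```text
[[ 98 102 103  98  97  93  75  66  52  94]
 [ 96  58  44  45 110 132 117  55 113 102]
 [ 98 132  73  69 117 101  51  42  38  99]
 [ 99  53  42  61 123 130  89  72 130  93]
 [101 124  49  84 110  86  41  37  49  87]
 [100  48  35  85 124 123  59 102 130  86]
 [101 112  53 112 116  70  37  41  43  68]
 [104  37  43 110 127 104  61 129 131  59]
 [100  83  78 121 114  48  36  49  37  56]
 [102  42  44  33  33  28  36  25  34  68]]
80 24 [477, 475, 472, 473, 471, 479, 476, 464, 456, 473, 469, 475, 466, 468, 470, 485, 491, 466, 497, 496, 484, 479, 499, 496]
95 24 [388, 389, 390, 391, 377, 398, 389, 377, 375, 384, 383, 387, 385, 387, 386, 387, 404, 381, 408, 411, 399, 398, 408, 408]
110 24 [291, 297, 311, 305, 287, 315, 306, 284, 289, 300, 304, 299, 295, 300, 295, 315, 299, 295, 319, 324, 318, 312, 322, 306]
[[ 0.66027881  0.27759399  0.025     ]
 [ 0.7068596  -0.23002123  0.025     ]] [[0.64491247 0.26454509 0.        ]
 [0.65833329 0.14316862 0.        ]
 [0.57378423 0.13229259 0.        ]
 [0.56193005 0.25165695 0.        ]]
[[ 0.67805091 -0.0953936   0.        ]
 [ 0.60797601 -0.22502818  0.        ]]
```

View pics/z1.png

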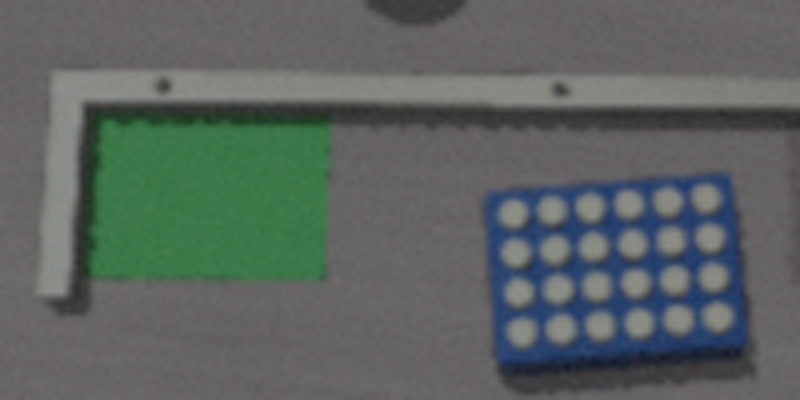

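View pics/z2.png

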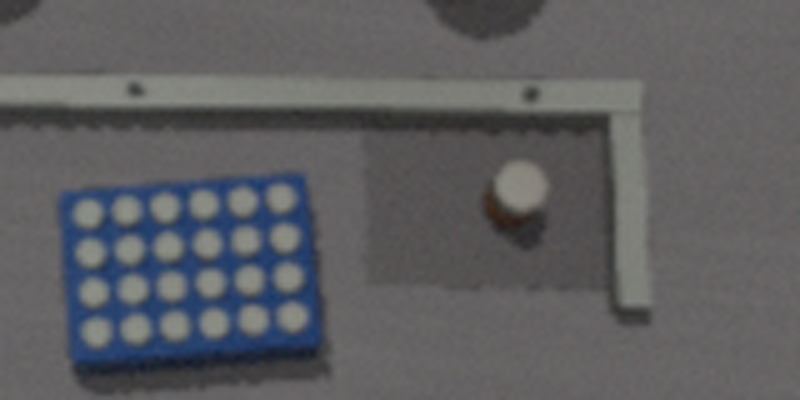

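```bash
cat > m.py <<'E'
from h import *
RAILM=np.array([[16,256,25],[0,240,25],[-100,256,25],[-100,240,25],[16,-256,25],[0,-240,25],[-100,-240,25],[-100,-256,25],[-86,240,0],[-86,118,0]])/1000
def rackfit(im,c,roi,thr=95):
    k,_=caps(im,roi,thr)
    w=ray(c,k,.0495)
    return k,w
def rackpose(im,c,guess,roi):
    k,w=rackfit(im,c,roi)
    if len(k)<20: print("caps",len(k))
    ctr=w[:,:2].mean(0)
    r=cv2.minAreaRect(w[:,:2].astype(np.float32)*1000)
    b=cv2.boxPoints(r)/1000; e=[b[1]-b[0],b[2]-b[1]]; e.sort(key=np.linalg.norm); L=e[1]
    a=np.arctan2(-L[0],L[1]); a=(a+np.pi/2)%np.pi-np.pi/2
    return ctr,a,r[1],len(k)
E
python3 - <<'E'
from m import *
from rig import imaging
im=cv2.imread('pics/top0.png'); c=imaging.get_calibration("top")
f=lambda l,u0:[[u0+(x+.5)/5-.5,155+(y+.5)/5-.5] for x,y in l]
uv=np.array(f([(52,72),(83,103),(38,294),(70,297)],195)+f([(641,81),(611,112),(618,305),(651,303)],280)+f([(88,278),(326,279)],195))
g=lambda p:(proj(c,place(p,RAILM))-uv).ravel()
s=least_squares(g,[.67,.02,.09]); print(s.x, np.round(s.fun.reshape(-1,2),1))
print(rackpose(im,c,None,(285,185,350,235)))
k,w=rackfit(im,c,(285,185,350,235))
x,y,a=s.x
d=w[:,:2].mean(0)-[x,y]; print("rack in rail", np.cos(a)*d[0]+np.sin(a)*d[1],-np.sin(a)*d[0]+np.cos(a)*d[1])
from rig import monitor
q=monitor.get_state()["orientation"]; print(R.from_quat(q).as_matrix())
E
```

```text
[0.6704845  0.02483085 0.0899893 ] [[ 0.3 -0.3]
 [-0.  -0.4]
 [-0.2  0.5]
 [-0.1 -0.1]
 [ 0.2 -0.3]
 [ 0.1 -0.5]
 [ 0.4  0. ]
 [ 0.3  0.5]
 [-0.9  0.1]
 [-0.2  0.3]]
(array([ 0.58672713, -0.01053091]), np.float32(0.17992663), (58.853919982910156, 94.34797668457031), 24)
rack in rail -0.08659635592066105 -0.027691577081955465
[[ 3.22892345e-01 -3.05330501e-04 -9.46435651e-01]
 [ 9.46435271e-01 -8.47191890e-04  3.22892489e-01]
 [-9.00401533e-04 -9.99999595e-01  1.54237802e-05]]
```

```bash
cat > go.py <<'E'
from m import *
from rig import monitor
RX,RY,RA=.6705,.0248,.0900
def r2w(x,y): c,s=np.cos(RA),np.sin(RA); return np.array([RX+c*x-s*y,RY+s*x+c*y])
def w2r(p): c,s=np.cos(RA),np.sin(RA); d=np.asarray(p)[:2]-[RX,RY]; return np.array([c*d[0]+s*d[1],-s*d[0]+c*d[1]])
def plan(xr,yr,z,jaw_deg):  # jaw angle rel. rail x
    s=monitor.get_state(); M=R.from_quat(s["orientation"]).as_matrix()
    d=np.r_[r2w(xr,yr),z]-s["tcp_pos"]; a=np.degrees(np.arctan2(M[1,0],M[0,0]))
    t=-((jaw_deg+np.degrees(RA)-a+180)%360-180)
    print("t",round(s["time_s"],2),"rail xy mm",np.round(w2r(s["tcp_pos"])*1000,1),"z",round(s["tcp_pos"][2]*1000,1),"jaw",round(a-np.degrees(RA),2),"F",np.round(s["ft_force"],1),"op",round(s["opening"]*1000,1))
    print("shift mm (tool)",np.round(M.T@d*1000,1),"turn",round(t,2))
def where():
    s=monitor.get_state(); print(np.round(w2r(s["tcp_pos"])*1000,1),s["tcp_pos"],s["ft_force"])
E
python3 - <<'E'
from go import *
from rig import imaging
c=imaging.get_calibration("top")
f=lambda x,y,u0:[u0+(x+.5)/5-.5,155+(y+.5)/5-.5]
print("vial",w2r(ray(c,f(522,186,280),.045)[0]))
print("bottle top",w2r(ray(c,[120+517/2,60+122/2],.15)[0]),"jar",w2r(ray(c,[120+390/2,60+137/2],.07)[0]),"beaker base",w2r(ray(c,[120+305/2,60+160/2],0)[0]))
plan(-.171,-.028,.40,90)
E
```

```text
vial [-0.04498266 -0.19011582]
bottle top [ 0.09492347 -0.16431915] jar [ 0.10838386 -0.02007415] beaker base [0.10392524 0.09139885]
t 0.15 rail xy mm [-395.5  652.2] z 404.1 jaw 66.01 F [-0.8  0.8 -0.6] op 85.6
shift mm (tool) [-530.2    4.6 -481.7] turn -23.99
```

Request:
servo_tool(
  increments=[
    [-29,0,-26,0,0],
    [-58,0,-52,0,0],
    [-87,0,-78,0,0],
    [-116,0,-104,0,0],
    [-145,0,-130,0,0],
    [-174,0,-156,0,0],
    [-203,0,-182,0,0],
    [-232,0,-208,0,0],
  ],
)

```text
time_s: 0.82
tcp_pos: [0.34, 0.3503, 0.4045]
orientation: [0.575, 0.412, -0.412, -0.575]
ft_force: [0.9, -0.5, -0.0]
opening: 0.0425
```

Request:
servo_tool(
  increments=[
    [-29,0,-26,0,0],
    [-58,0,-52,0,0],
    [-87,0,-78,0,0],
    [-116,0,-104,0,0],
    [-145,0,-130,-6,0],
    [-174,0,-156,-12,0],
    [-203,0,-182,-18,0],
    [-232,0,-208,-24,0],
  ],
)

```text
time_s: 1.48
tcp_pos: [0.4598, 0.069, 0.4048]
orientation: [0.479, 0.521, -0.52, -0.479]
ft_force: [1.6, 1.1, -0.2]
opening: 0.0431
```

```bash
python3 -c "
from go import *
plan(-.171,-.028,.25,90)"
```

```text
t 1.48 rail xy mm [-205.8   62.9] z 404.8 jaw 89.64 F [ 1.6  1.1 -0.2] op 43.1
shift mm (tool) [-90.7 154.8 -35.3] turn -0.36
```

Request:
servo_tool(
  increments=[
    [-30,30,-12,0,0],
    [-60,60,-24,0,0],
    [-90,90,-35,-0.4,0],
    [-90,120,-35,-0.4,0],
    [-90,150,-35,-0.4,0],
    [-90,155,-35,-0.4,0],
    [-90,155,-35,-0.4,0],
  ],
)

```text
time_s: 2.07
tcp_pos: [0.5013, -0.0161, 0.2482]
orientation: [-0.477, -0.52, 0.522, 0.479]
ft_force: [0.3, 0.7, 0.1]
opening: 0.0424
```

```bash
python3 - <<'E'
from go import *
from rig import imaging
plan(-.171,-.028,.185,90)
im=imaging.capture("wrist"); cv2.imwrite("pics/w1.png",im)
im=imaging.capture("top"); cv2.imwrite("pics/t1.png",im[130:330,200:440].repeat(3,0).repeat(3,1))
im=imaging.capture("scene"); cv2.imwrite("pics/s1.png",im)
E
```

```text
t 2.07 rail xy mm [-172.2  -25.5] z 248.2 jaw 89.75 F [0.3 0.7 0.1] op 42.4
shift mm (tool) [-2.5 63.2 -1.4] turn -0.25
```

View pics/w1.png

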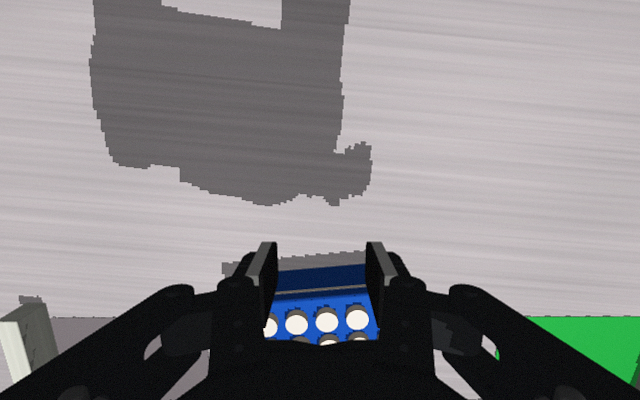

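View pics/s1.png

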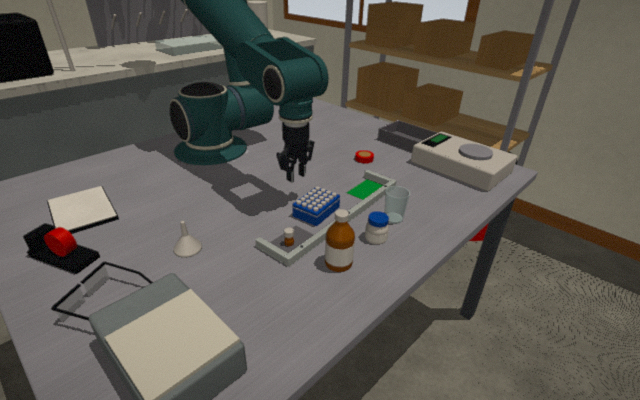

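Request:
servo_tool(
  increments=[
    [-2,20,0,-0.3,0],
    [-2,40,0,-0.3,0],
    [-2,55,0,-0.3,0],
    [-2,63,0,-0.3,0],
    [-2,63,0,-0.3,0],
    [-2,63,-10,-0.3,0],
    [-2,63,-20,-0.3,0],
    [-2,63,-20,-0.3,0],
  ],
)

```text
time_s: 2.88
tcp_pos: [0.524, -0.0162, 0.1884]
orientation: [0.478, 0.523, -0.522, -0.476]
ft_force: [0.7, -1.0, -0.1]
opening: 0.0428
```

```bash
python3 - <<'E'
from go import *
from rig import imaging
plan(-.105,-.028,.185,90)
im=imaging.capture("scene"); cv2.imwrite("pics/s2.png",cv2.resize(im[120:270,230:430],None,fx=4,fy=4))
E
```

```text
t 2.88 rail xy mm [-149.6  -27.7] z 188.4 jaw 90.07 F [ 0.7 -1.  -0.1] op 42.8
shift mm (tool) [ -0.4   3.6 -44.6] turn 0.07
```

View pics/s2.png

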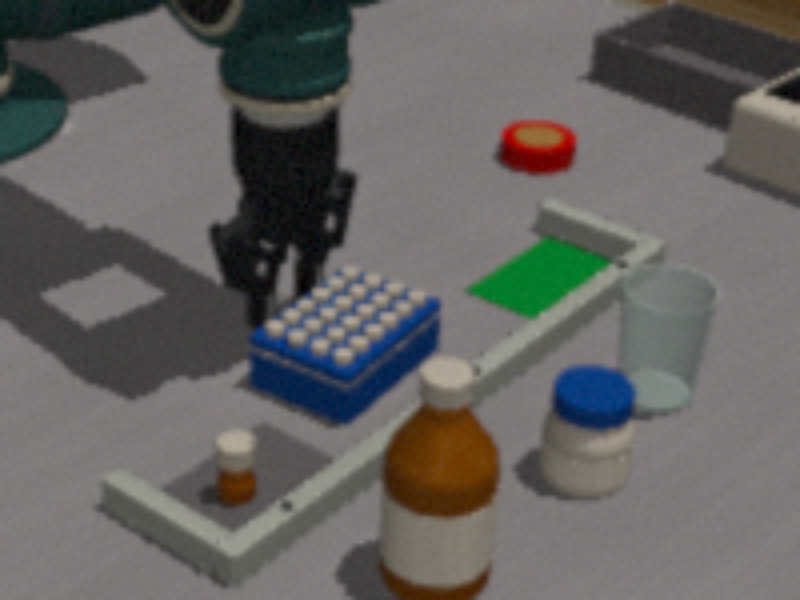

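Fingers stand just in front of the rack's near face (crop pixel ~(290,310)). Pushing gently towards the back bar.

Request:
servo_tool(
  increments=[
    [0,1,-5,0,0],
    [0,2,-11,0,0],
    [0,3,-17,0,0],
    [0,3,-23,0,0],
    [0,3,-29,0,0],
    [0,3,-35,0,0],
    [0,3,-41,0,0],
    [0,3,-45,0,0],
  ],
)

```text
time_s: 3.6
tcp_pos: [0.5674, -0.0122, 0.1836]
orientation: [0.477, 0.522, -0.522, -0.477]
ft_force: [-1.8, -1.1, 0.5]
opening: 0.0429
```

```bash
python3 - <<'E'
from go import *
plan(-.095,-.028,.185,90)
E
```

```text
t 3.6 rail xy mm [-106.1  -27.6] z 183.6 jaw 90.06 F [-1.8 -1.1  0.5] op 42.9
shift mm (tool) [ -0.4  -1.4 -11.1] turn 0.06
```

Request:
servo_tool(
  increments=[
    [0,0,-3,0,0],
    [0,0,-5,0,0],
    [0,0,-7,0,0],
    [0,0,-9,0,0],
    [0,0,-9,0,0],
  ],
)

```text
time_s: 4.02
tcp_pos: [0.5748, -0.0115, 0.1836]
orientation: [-0.476, -0.521, 0.523, 0.478]
ft_force: [-20.9, 0.3, 10.0]
opening: 0.0426
```

```bash
python3 - <<'E'
from go import *
from rig import imaging
plan(-.095,-.028,.185,90)
im=imaging.capture("top"); cv2.imwrite("pics/t3.png",cv2.resize(im[140:260,190:350],None,fx=5,fy=5,interpolation=cv2.INTER_CUBIC))
E
```

```text
t 4.02 rail xy mm [-98.6 -27.5] z 183.6 jaw 90.04 F [-20.9   0.3  10. ] op 42.6
shift mm (tool) [-0.5 -1.5 -3.6] turn 0.04
```

View pics/t3.png

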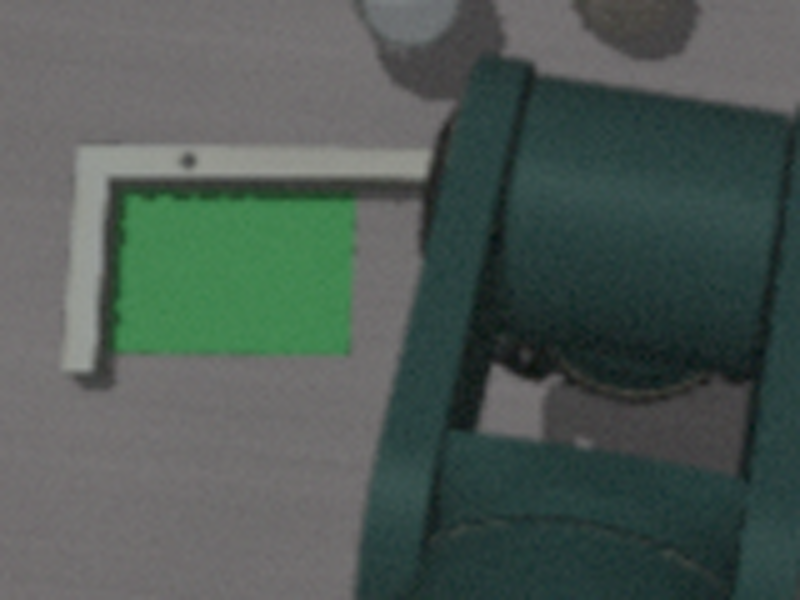

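Request:
servo_tool(
  increments=[
    [0,0,6,0,0],
    [0,0,22,0,0],
    [0,0,40,0,0],
    [0,-30,40,0,0],
    [0,-60,40,0,-0.2],
    [0,-90,40,0,-0.2],
    [0,-100,40,0,-0.2],
  ],
)

```text
time_s: 4.65
tcp_pos: [0.5361, -0.0152, 0.2887]
orientation: [0.478, 0.524, -0.521, -0.475]
ft_force: [0.9, -0.3, 1.2]
opening: 0.0338
```

```bash
python3 - <<'E'
from go import *
plan(-.046,-.122,.28,0)
E
```

```text
t 4.65 rail xy mm [-137.4  -27.7] z 288.7 jaw 90.05 F [ 0.9 -0.3  1.2] op 33.8
shift mm (tool) [-94.4   9.3 -91.3] turn 90.05
```

Request:
servo_tool(
  increments=[
    [-20,0,0,7,-0.2],
    [-40,0,0,14,-0.2],
    [-60,0,0,21,-0.2],
    [-80,0,-15,28,-0.2],
    [-94,0,-35,35,-0.2],
    [-94,0,-55,42,-0.2],
    [-94,0,-75,49,-0.2],
    [-94,0,-91,56,-0.2],
  ],
)

```text
time_s: 5.32
tcp_pos: [0.636, -0.1007, 0.2834]
orientation: [0.667, 0.235, -0.235, -0.667]
ft_force: [0.6, -0.3, 0.6]
opening: 0.0342
```

Request:
servo_tool(
  increments=[
    [0,0,0,7,-0.2],
    [0,0,0,14,-0.2],
    [0,0,0,21,-0.2],
    [0,0,0,28,-0.2],
    [0,0,0,34,-0.2],
    [0,0,0,34,-0.2],
  ],
)

```text
time_s: 5.82
tcp_pos: [0.6349, -0.1004, 0.2835]
orientation: [0.706, 0.03, -0.03, -0.706]
ft_force: [-0.4, 0.8, 0.2]
opening: 0.0338
```

```bash
python3 - <<'E'
from go import *
from rig import imaging
plan(-.046,-.122,.185,0)
c=imaging.get_calibration("top")
im=imaging.capture("top"); cv2.imwrite("pics/t4.png",cv2.resize(im[140:260,250:410],None,fx=5,fy=5,interpolation=cv2.INTER_CUBIC))
im=imaging.capture("wrist"); cv2.imwrite("pics/w4.png",im)
E
```

```text
t 5.82 rail xy mm [ -46.7 -121.5] z 283.5 jaw -0.24 F [-0.4  0.8  0.2] op 33.8
shift mm (tool) [ 0.7 98.5 -0.5] turn -0.24
```

View pics/t4.png

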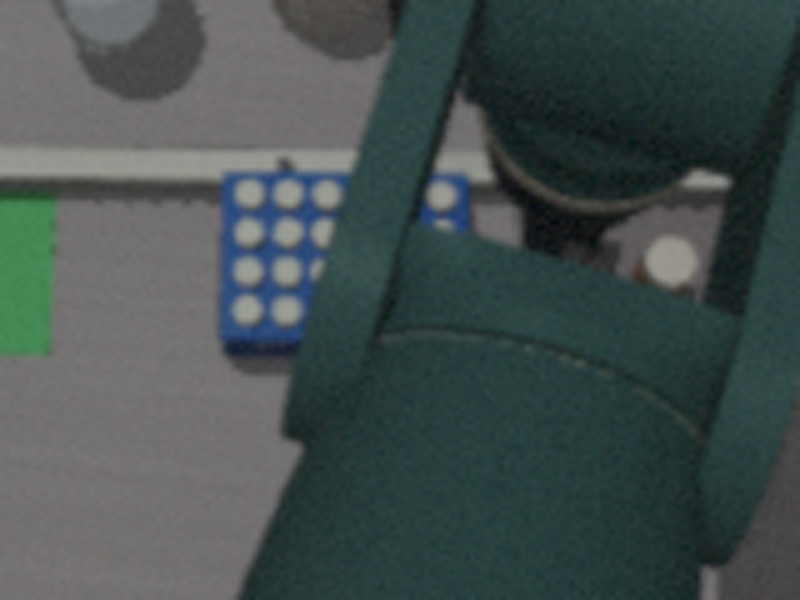

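View pics/w4.png

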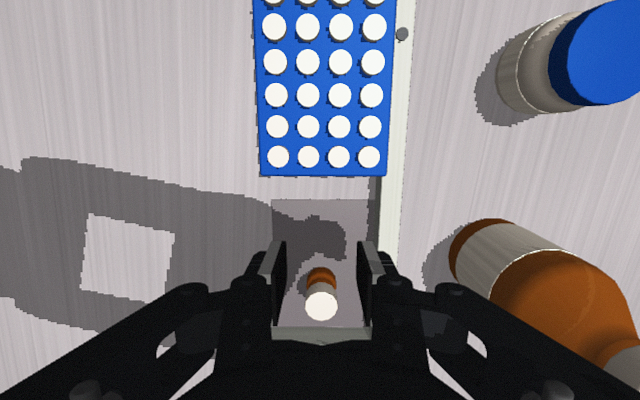

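Request:
servo_tool(
  increments=[
    [0,25,0,0,-0.2],
    [0,50,0,0,-0.2],
    [0,75,0,0,-0.2],
    [0,92,0,0,-0.2],
    [0,98,0,0,-0.2],
    [0,98,0,0,-0.2],
    [0,98,0,0,-0.2],
  ],
)

```text
time_s: 6.5
tcp_pos: [0.6352, -0.1005, 0.1865]
orientation: [0.706, 0.033, -0.032, -0.706]
ft_force: [0.3, -0.4, 0.2]
opening: 0.0342
```

```bash
python3 - <<'E'
from go import *
from rig import imaging
plan(-.046,.100,.185,0)
im=imaging.capture("scene"); cv2.imwrite("pics/s5.png",cv2.resize(im[120:270,230:430],None,fx=4,fy=4))
E
```

```text
t 6.5 rail xy mm [ -46.5 -121.6] z 186.5 jaw 0.14 F [ 0.3 -0.4  0.2] op 34.2
shift mm (tool) [  1.    1.5 221.6] turn 0.14
```

View pics/s5.png

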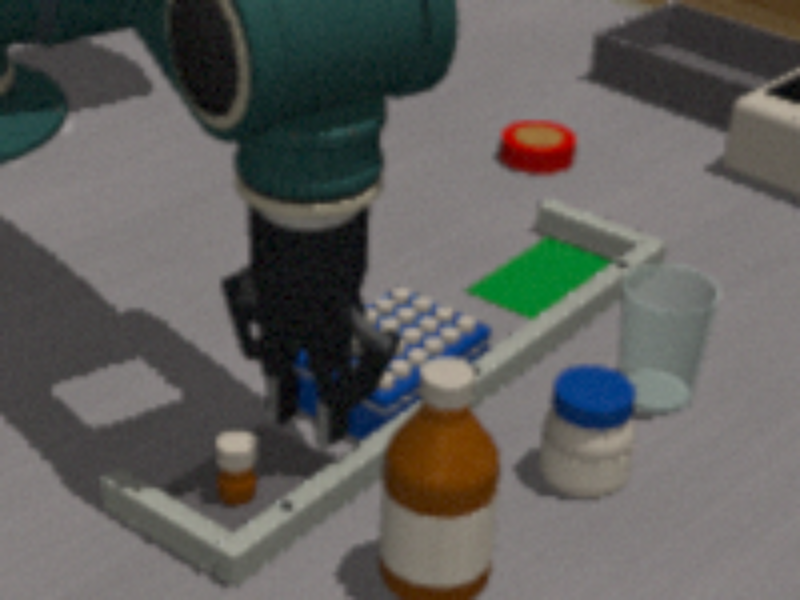

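Request:
servo_tool(
  increments=[
    [0,0,5,0,-0.2],
    [0,1,12,0,-0.2],
    [0,1,20,0,-0.2],
    [0,1,30,0,-0.2],
    [0,1,40,0,-0.2],
    [0,1,50,0,-0.2],
    [0,1,60,0,-0.2],
    [0,1,70,0,-0.2],
  ],
)

```text
time_s: 7.22
tcp_pos: [0.6284, -0.0295, 0.1848]
orientation: [0.706, 0.032, -0.032, -0.706]
ft_force: [0.9, -3.4, 2.4]
opening: 0.0336
```

```bash
python3 - <<'E'
from go import *
plan(-.046,.100,.185,0)
E
```

```text
t 7.22 rail xy mm [-46.8 -50.3] z 184.8 jaw 0.07 F [ 0.9 -3.4  2.4] op 33.6
shift mm (tool) [  1.   -0.2 150.3] turn 0.07
```

Request:
servo_tool(
  increments=[
    [0,0,10,0,-0.2],
    [0,0,20,0,-0.2],
    [0,0,30,0,-0.2],
    [0,0,40,0,-0.2],
    [0,0,50,0,-0.2],
    [0,0,60,0,-0.2],
    [0,0,70,0,-0.2],
    [0,0,80,0,-0.2],
  ],
)

```text
time_s: 7.88
tcp_pos: [0.6211, 0.0499, 0.1847]
orientation: [-0.706, -0.032, 0.032, 0.706]
ft_force: [0.8, -3.0, 1.5]
opening: 0.0343
```

Request:
servo_tool(
  increments=[
    [0,0,8,0,-0.2],
    [0,0,16,0,-0.2],
    [0,0,24,0,-0.2],
    [0,0,32,0,-0.2],
    [0,0,40,0,-0.2],
    [0,0,48,0,-0.2],
    [0,0,56,0,-0.2],
    [0,0,62,0,-0.2],
  ],
)

```text
time_s: 8.55
tcp_pos: [0.6155, 0.1116, 0.1847]
orientation: [-0.706, -0.032, 0.032, 0.706]
ft_force: [0.2, -2.3, 1.3]
opening: 0.0344
```

```bash
python3 - <<'E'
from go import *
from rig import imaging
plan(-.046,.1055,.185,0)
im=imaging.capture("top"); cv2.imwrite("pics/t6.png",cv2.resize(im[140:260,190:350],None,fx=5,fy=5,interpolation=cv2.INTER_CUBIC))
im=imaging.capture("wrist"); cv2.imwrite("pics/w6.png",im)
E
```

```text
t 8.55 rail xy mm [-46.9  91.4] z 184.7 jaw 0.06 F [ 0.2 -2.3  1.3] op 34.4
shift mm (tool) [ 1.  -0.3 14.1] turn 0.06
```

View pics/t6.png

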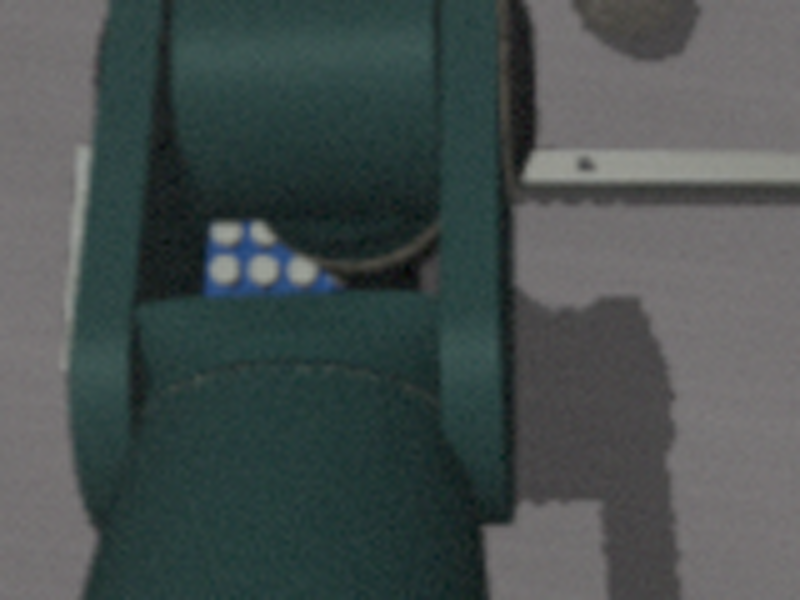

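View pics/w6.png

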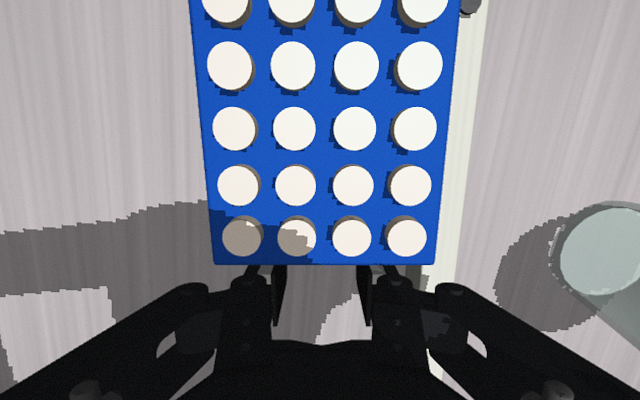

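Request:
servo_tool(
  increments=[
    [0,0,3,0,-0.2],
    [0,0,6,0,-0.2],
    [0,0,8,0,-0.2],
    [0,0,10,0,-0.2],
    [0,0,12,0,-0.2],
    [0,0,12,0,-0.2],
  ],
)

```text
time_s: 9.15
tcp_pos: [0.6145, 0.1229, 0.1847]
orientation: [-0.706, -0.032, 0.032, 0.706]
ft_force: [-0.3, 0.3, 0.6]
opening: 0.0344
```

```bash
python3 - <<'E'
from go import *
plan(-.046,.1055,.185,0)
E
```

```text
t 9.15 rail xy mm [-46.9 102.7] z 184.7 jaw 0.06 F [-0.3  0.3  0.6] op 34.4
shift mm (tool) [ 1.  -0.3  2.8] turn 0.06
```

Request:
servo_tool(
  increments=[
    [0,0,1,0,-0.2],
    [0,0,2,0,-0.2],
    [0,0,3,0,-0.2],
    [0,0,3,0,-0.2],
  ],
)

```text
time_s: 9.48
tcp_pos: [0.6143, 0.1258, 0.1847]
orientation: [-0.706, -0.032, 0.032, 0.706]
ft_force: [-0.2, -0.7, 0.4]
opening: 0.0341
```

Request:
servo_tool(
  increments=[
    [0,0,1,0,-0.2],
    [0,0,2,0,-0.2],
    [0,0,2,0,-0.2],
  ],
)

```text
time_s: 9.73
tcp_pos: [0.6141, 0.1267, 0.1848]
orientation: [0.707, 0.032, -0.032, -0.705]
ft_force: [-2.1, -12.9, 2.2]
opening: 0.0344
```

Request:
servo_tool(
  increments=[
    [0,0,1,0,-0.2],
    [0,0,1,0,-0.2],
  ],
)

```text
time_s: 9.9
tcp_pos: [0.6141, 0.127, 0.1847]
orientation: [0.708, 0.032, -0.032, -0.705]
ft_force: [-1.5, -21.1, 3.9]
opening: 0.0344
```

Request:
servo_tool(
  increments=[
    [0,0,-4,0,-0.2],
    [0,0,-15,0,-0.2],
    [0,0,-35,0,-0.2],
    [0,-30,-40,0,-0.2],
    [0,-65,-40,0,-0.2],
    [0,-100,-40,0,-0.2],
    [0,-105,-40,0,-0.2],
  ],
)

```text
time_s: 10.48
tcp_pos: [0.6185, 0.0883, 0.2966]
orientation: [-0.706, -0.035, 0.029, 0.707]
ft_force: [0.8, -0.0, 1.5]
opening: 0.0343
```

```bash
python3 - <<'E'
from go import *
from rig import imaging
plan(-.145,.165,.28,90)
im=imaging.capture("top"); cv2.imwrite("pics/t7.png",cv2.resize(im[140:260,190:350],None,fx=5,fy=5,interpolation=cv2.INTER_CUBIC))
im=imaging.capture("wrist"); cv2.imwrite("pics/w7.png",im)
E
```

```text
t 10.48 rail xy mm [-46.1  67.9] z 296.6 jaw 0.04 F [ 0.8 -0.   1.5] op 34.3
shift mm (tool) [-98.9  15.9  97.2] turn -89.96
```

View pics/t7.png

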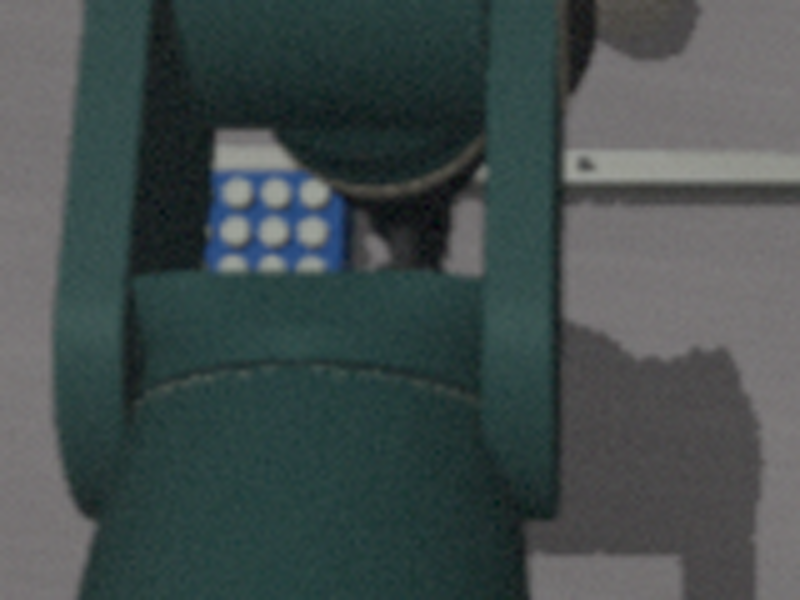

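View pics/w7.png

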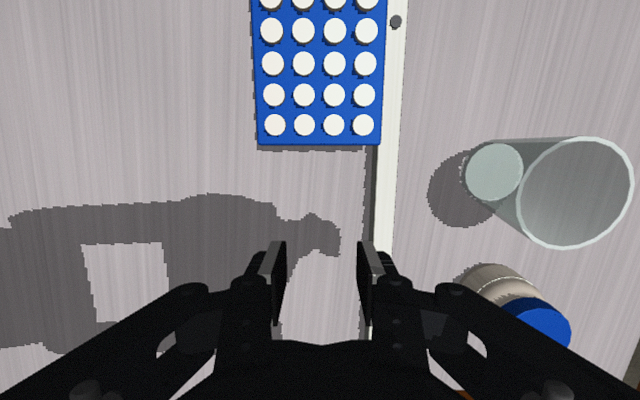

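Request:
servo_tool(
  increments=[
    [-25,0,0,-7,-0.2],
    [-50,0,5,-14,-0.2],
    [-75,0,15,-21,-0.2],
    [-99,0,30,-28,-0.2],
    [-99,0,50,-35,-0.2],
    [-99,0,70,-42,-0.2],
    [-99,0,90,-49,-0.2],
    [-99,0,107,-56,-0.2],
  ],
)

```text
time_s: 11.25
tcp_pos: [0.5088, 0.1872, 0.288]
orientation: [-0.607, -0.361, 0.363, 0.608]
ft_force: [1.2, -0.5, 0.3]
opening: 0.0341
```

Request:
servo_tool(
  increments=[
    [0,0,0,-7,0],
    [0,0,0,-14,0],
    [0,0,0,-21,0],
    [0,0,0,-28,0],
    [0,0,0,-34,0],
    [0,0,0,-34,0],
  ],
)

```text
time_s: 11.75
tcp_pos: [0.5091, 0.1862, 0.2879]
orientation: [-0.475, -0.523, 0.524, 0.476]
ft_force: [0.5, 0.4, -0.3]
opening: 0.0427
```

```bash
python3 - <<'E'
from go import *
from rig import imaging
plan(-.140,.176,.185,90)
im=imaging.capture("wrist"); cv2.imwrite("pics/w8.png",im)
E
```

```text
t 11.75 rail xy mm [-146.2  175.2] z 287.9 jaw 90.37 F [ 0.5  0.4 -0.3] op 42.7
shift mm (tool) [  0.8 102.9  -6.4] turn 0.37
```

View pics/w8.png

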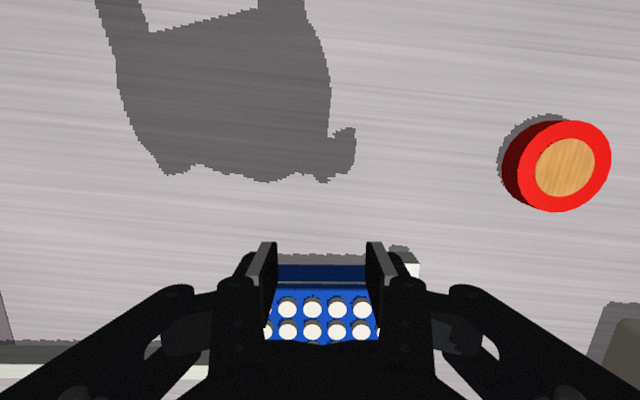

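Request:
servo_tool(
  increments=[
    [1,30,0,0.4,0],
    [1,60,0,0.4,0],
    [1,88,0,0.4,0],
    [1,101,0,0.4,0],
    [1,103,-8,0.4,0],
    [1,103,-20,0.4,0],
    [1,103,-32,0.4,0],
    [1,103,-40,0.4,0],
  ],
)

```text
time_s: 12.47
tcp_pos: [0.5508, 0.1912, 0.1882]
orientation: [0.479, 0.521, -0.52, -0.479]
ft_force: [0.2, -0.3, -0.4]
opening: 0.0426
```

Request:
servo_tool(
  increments=[
    [0,0,-2,0,0],
    [0,0,-4,0,0],
    [0,0,-6,0,0],
    [0,0,-6,0,0],
  ],
)

```text
time_s: 12.8
tcp_pos: [0.5551, 0.1915, 0.187]
orientation: [0.479, 0.521, -0.52, -0.479]
ft_force: [-0.1, 0.6, 0.3]
opening: 0.0427
```

```bash
python3 - <<'E'
from go import *
plan(-.0986,.176,.185,90)
E
```

```text
t 12.8 rail xy mm [-100.   176.4] z 187.0 jaw 89.64 F [-0.1  0.6  0.3] op 42.7
shift mm (tool) [-0.4  2.  -1.4] turn -0.36
```

Request:
servo_tool(
  increments=[
    [0,1,-1,-0.4,0],
    [0,1,-2,-0.4,0],
    [0,1,-3,-0.4,0],
    [0,1,-3,-0.4,0],
  ],
)

```text
time_s: 13.13
tcp_pos: [0.5569, 0.1918, 0.1856]
orientation: [-0.476, -0.521, 0.524, 0.478]
ft_force: [-21.0, -1.7, 14.2]
opening: 0.0429
```

Request:
servo_tool(
  increments=[
    [0,0,3,0,0],
    [0,0,15,0,0],
    [0,0,45,0,0],
    [0,-30,50,0,0],
    [0,-65,50,0,0],
    [0,-105,50,0,0],
    [0,-140,50,0,0],
    [0,-150,50,0,0],
  ],
)

```text
time_s: 13.8
tcp_pos: [0.5083, 0.1873, 0.3419]
orientation: [0.478, 0.525, -0.52, -0.475]
ft_force: [0.7, 0.1, 1.1]
opening: 0.0428
```

Request:
servo_tool(
  increments=[
    [40,0,0,0,0],
    [80,0,0,0,0],
    [120,0,5,0,0],
    [160,0,15,0,0],
    [200,0,25,0,0],
    [240,0,35,0,0],
    [275,0,45,0,0],
    [310,0,55,0,0],
  ],
)

```text
time_s: 14.47
tcp_pos: [0.4241, 0.4927, 0.3353]
orientation: [-0.477, -0.522, 0.522, 0.477]
ft_force: [0.2, -0.8, 0.5]
opening: 0.0424
```

```bash
python3 - <<'E'
from go import *
from rig import imaging
im=imaging.capture("top"); c=imaging.get_calibration("top")
cv2.imwrite("pics/t9full.png",im)
cv2.imwrite("pics/t9.png",cv2.resize(im[150:230,190:290],None,fx=7,fy=7,interpolation=cv2.INTER_CUBIC))
k,w=rackfit(im,c,(212,172,268,214)); print(len(k), w2r(w[:,:2].mean(0))*1000)
ctr,a,sz,n=rackpose(im,c,None,(212,172,268,214)); print(a-RA,sz)
im=imaging.capture("scene"); cv2.imwrite("pics/s9.png",cv2.resize(im[140:270,250:450],None,fx=4,fy=4,interpolation=cv2.INTER_CUBIC))
s=monitor.get_state(); print(s["tcp_pos"],s["ft_force"],s["time_s"])
E
```

```text
25 [-40.85641535 180.93338379]
-0.002333492 (71.6916732788086, 94.0515365600586)
[0.42309327 0.49450083 0.33482752] [ 0.13957767 -0.16707008 -0.17209308] 14.5667
```

View pics/t9.png

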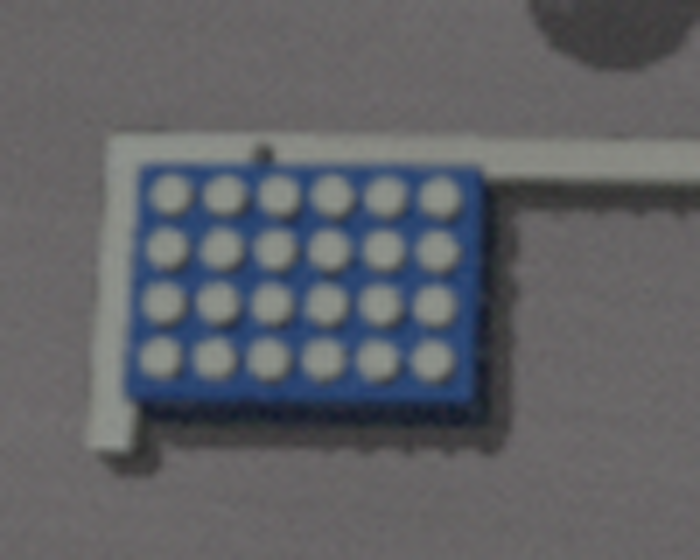

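View pics/t9full.png

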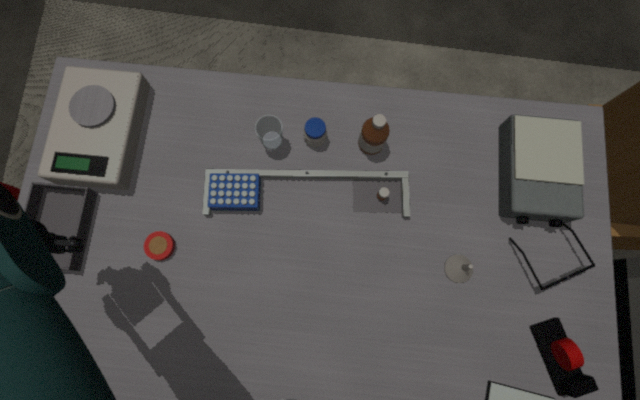

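View pics/s9.png

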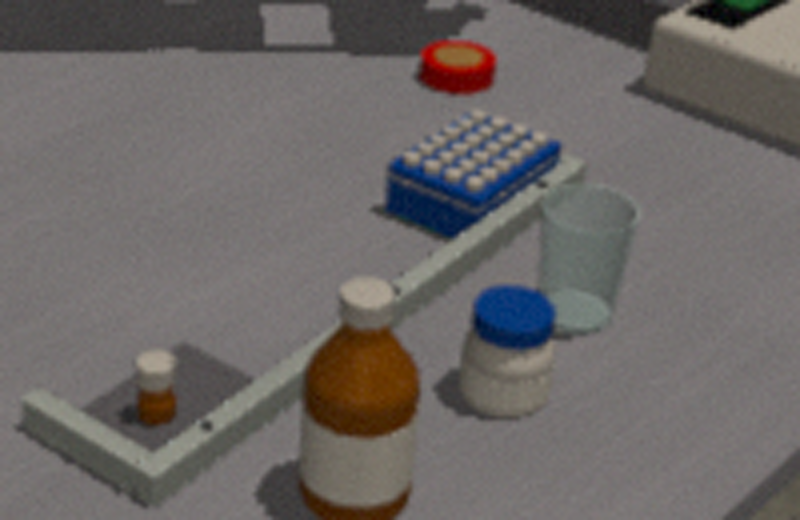

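```bash
python3 - <<'E'
from go import *
from rig import imaging
im=cv2.imread("pics/t9full.png"); c=imaging.get_calibration("top")
k,w=rackfit(im,c,(212,172,268,214))
r=np.array([w2r(p) for p in w])*1000
r=r[r[:,0]<-5]; print(len(r))
m=r.mean(0); print(m)
G=np.array([[i,j] for i in (-28.5,-9.5,9.5,28.5) for j in (-47.5,-28.5,-9.5,9.5,28.5,47.5)])
from scipy.spatial import cKDTree
d,i=cKDTree(G).query(r-m); A=np.linalg.lstsq(np.c_[G[i],np.ones(len(i))],r,rcond=None)[0]; print(A,d.max())
i0=cv2.imread("pics/top0.png")
for n,(u0,v0,u1,v1) in dict(vial=(370,182,400,205),jar=(300,112,332,150),bottle=(355,110,395,160),beaker=(250,110,288,155),funnel=(440,250,480,285),tape=(140,228,178,265)).items():
    a=i0[v0:v1,u0:u1].astype(np.float32).mean(2);b=im[v0:v1,u0:u1].astype(np.float32).mean(2)
    print(n,np.round(cv2.phaseCorrelate(a,b),2),abs(a-b).mean())
E
```

```text
24
[-42.54806285 179.45953919]
[[ 1.02871306e+00  2.45499869e-03]
 [ 2.59201655e-03  9.83269823e-01]
 [-4.25480629e+01  1.79459539e+02]] 2.1936895171516686Traceback (most recent call last):
  File "<stdin>", line 14, in <module>
    return _wrapfunc(a, 'round', decimals=decimals, out=out)
    return _wrapit(obj, method, *args, **kwds)
    conv = _array_converter(obj)
ValueError: setting an array element with a sequence. The requested array has an inhomogeneous shape after 1 dimensions. The detected shape was (2,) + inhomogeneous part.
```

```bash
python3 - <<'E'
import cv2, numpy as np
im=cv2.imread("pics/t9full.png");i0=cv2.imread("pics/top0.png")
for n,(u0,v0,u1,v1) in dict(vial=(370,182,400,205),jar=(300,112,332,150),bottle=(355,110,395,160),beaker=(250,110,288,155),funnel=(440,250,480,285),tape=(140,228,178,265)).items():
    a=i0[v0:v1,u0:u1].astype(np.float32).mean(2);b=im[v0:v1,u0:u1].astype(np.float32).mean(2)
    print(n,np.round(cv2.phaseCorrelate(a,b)[0],2),abs(a-b).mean())
from rig import manip,monitor
s=monitor.get_state(); print(abs(s["qvel"]).max(), s["ft_force"])
print(manip.close_job())
E
```

```text
vial [ 0.17 -0.02] 2.314976
jar [-0.08  0.04] 2.3201756
bottle [ 0.06 -0.13] 2.4886665
beaker [0.15 0.39] 2.180117
funnel [-0.19  0.02] 2.164762
tape [0.03 0.08] 2.5196776
0.06599301605571792 [ 0.13957767 -0.16707008 -0.17209308]
the job is handed in; nothing more can be done
None
```

I pushed the rack into the green-marked end bay (left, +y) without lifting or tipping it, and handed the job in at about 14.6 s. It took three pushes with the fingertips: squarely into the back bar, along the bar to the end stop, then a last push against the back bar. Each push stopped at about 21 N of contact.

**Rack position:** the last top picture puts the rack at about (−42.5, 179.5) mm in the rail frame, against a target of (−43, 179). Its yaw error is about 0.003 rad or less. That is flush with both bars within the roughly 2 mm calibration limit, and the green mark is covered.

**Bystanders:** the vial, bottle, jar, beaker, funnel and tape matched their starting positions to within about 0.4 px, which is noise. The largest reading was 0.39 px on the beaker.

**Hand:** it finished well clear of the rack on the robot's left, with the force reading near zero. At hand-in a joint was still settling at about 0.07 rad/s.

One early check disagreed: the first count of the rack's caps found 25 blobs, because a piece of the bar was counted as a cap. I filtered it out to the 24 real caps, and the position above comes from that.

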